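Draw the rolling pin from its sloping rest and hold it level over the board

ROBOT

A 6-joint arm with a two-finger parallel gripper is mounted at the origin on a cart in front of the work surface, level with it; the furniture and walls round the work are solid. World frame = base frame: x ahead of the robot, y to its left, z up, the work surface at z = 0. Lengths are in m, angles in rad, forces in N, time in s.
With the tool pointing down it reaches from about 0.375 to 0.975 m from the base axis. Payload 3.8 kg.
Tool frame: the origin (TCP) lies on the centre line of the jaws, within the pads' length; the fingertips stand 11 mm ahead of it and the grasp point (between the pads) lies 8 mm behind it; z points along the fingers, y is the line along which they close (so a half turn about z gives the same grasp; the last joint's range is limited). The gripper opens to 88 mm and grips with 3 to 60 N. Pads are 18 mm wide; open, the fingers measure 123 mm over their backs; the gripper's body (75 mm by 187 mm) begins 45 mm behind the grasp point.
Start: joints at [-1.167, 0.264, 1.604, -0, 1.274, -0.037], TCP at [0.288, -0.61, 0.25] pointing down, gripper open.
Joint ranges: [-2.63, 2.63], [-0.94, 2.18], [0.31, 2.57], [-1.31, 4.45], [0, 2.66], [-2.55, 2.55]. Speed limits (rad/s): [2.57, 2.57, 3.14, 3.14, 3.14, 3.14].

INTERFACE

Orientations are given as [roll, pitch, yaw] about the fixed x, y, z axes, in that order (R = Rz(yaw) Ry(pitch) Rx(roll)).
In Python, from workcell import manip gives the robot as it stands.
- The arm moves only by the tool arm_command, never from a script. Its argument "rows" is a list of rows, each a list of 7 numbers: the turn, a rotation vector about the tool's x, y, z in rad, then the shift along the tool's x, y, z in mm, then the opening, from -1 (shut) to 1 (fully open). In form: [[rx, ry, rz, tx, ty, tz, gripper], ...]. A call has 1 to 12 rows; each row shifts and turns the commanded pose from where the row before left it, along the tool's axes as they then stand; what a row does not reach is not made up. A row lasts 1/8 s, in which the tool goes at most 62.5 mm and 10.7 degrees, less where a joint would pass 70% of its speed; a pose out of reach is approached as far as the arm can. A call with a gripper value outside its range is refused whole. The fingers move at their own pace and stop on an object; "force" is the grip in N (left out, the last holds). Time passes only in rows, so rows that do not move let the fingers close. It gives the time, the measured TCP pose, the force, the opening and the grip force at its end, in the units of the state.
- manip.read_state(): the state, without advancing time (a new reading comes with each control period).
- manip.read_camera(name): name is "scene" or "side" or "wrist"; returns a dict with "image" (400x640x3 uint8, red, green, blue), "fx", "fy", "cx", "cy" (pixels), "dist" ([k1, k2, p1, p2, k3] as OpenCV has them; the pictures are not rectified), "eye" and "attitude" of the camera in the world; the wrist camera has in their place "hand_eye" (4x4, takes a point from camera to tool coordinates, whose origin is the TCP and whose axes are the flange's). Camera axes: x right, y down, z forward; pixel columns grow to the right and rows downward; lengths in m; the calibration is good to about 2 mm. A picture is of the moment at which its call begins: read the wrist's pose just before it. There is no depth.
- manip.finish_job(): hands the job in; it is judged then, once.
Trained networks look in a picture, given as the dict that the camera call returned (one of the last four; its "shot" number tells which), for a name from the list of things; names that differ only in an ending like _2 or _b are one class to them, and where a whole thing is asked for, a point or a joint stands for the part that bears it (a point fixed in the world has none). Each returns a list of dicts, best first, with "conf" (0 to 1); they miss things now and then, are a little off and sometimes report something else, mostly with a low value. They report only what shows in the picture. A call takes as long as a camera call.
- manip.search_frame(thing, picture): "box" ([left, top, right, bottom] in pixels, round what is visible of it).
The state is a dict: "time": time; "qpos": joint angles; "qvel": joint speeds; "tau": joint torques, N m; "ee_pos": TCP position; "tcp_rot": TCP orientation; "contact_force": force on the tool from outside, world axes, zero at the start; "wrist_torque": the same for the moment, N m; "width": finger opening in m; "gripper_force": force on a finger pad.
Only numpy, scipy, OpenCV 4.12 (cv2) and the standard library are available. Lean on these libraries where they do the work, as an engineer would, in place of code of your own. Each camera call takes 0.05 s, during which the arm holds its last target. There are 200 camera calls.

TASK

Draw the stout rolling pin, the one with turned handles, out of its sloping rest, turn it level and finish still holding it in the gripper, motionless, a hand's breadth (about 10 cm) above the middle of the chopping board and parallel to the board's long sides, ready to be lowered for rolling. Do not let it touch the board, and leave the slim plain pin in its rest and the stamp and the salt shaker where they stand.

Things in the scene. Friction and masses are not known exactly. Their poses are not given: they have to be found in the camera images.
- pin_center (a point): centre of the stout wooden rolling pin, 260 mm long, 0.2 to 0.4 kg: barrel 40 mm in diameter, 180 mm long, and a turned handle 25 mm thick, 40 mm long at each end. z runs along the pin, at the start towards its higher end. It starts in its rest, sloping at 40 degrees to the horizontal, its top leaning away from the robot, its lower 90 mm inside a cup.
- rest_stout_mouth (a point): centre of the mouth of the stout pin's rest (fixed): a steel cup, 54 mm outside, 46 mm bore, 90 mm deep, open along the slope. z up, x the horizontal direction of lean. 115 mm further up the slope a saddle on a thin post, 26 mm wide (narrower than the pin), carries the barrel from below; between cup and saddle the pin is free all round. Base 225 x 96 x 12 mm.
- slim_center (a point): centre of the slim plain pin: a straight wooden rod without handles, 24 mm in diameter, 260 mm long, z along the rod, lying in the same way in a rest of its own. Which rest stands at the left and which at the right varies. Leave it there.
- board_top (a point): centre of the top face of the wooden chopping board, 200 x 300 x 21 mm, lying flat and fixed on the worktop; y runs along its 300 mm sides, x along its 200 mm sides, z up.
- stamp_center (a point): centre of a turned wooden butter stamp standing on the worktop behind the rests, 60 mm wide, 66 mm high: a bystander, loose.
- shaker_center (a point): centre of the salt shaker standing upright in front of and between the rests, 44 mm wide, 90 mm high: a bystander, loose.

How it is judged:
By the outcome, as a careful person would: the job done as asked, in the order asked, and still so for the second after the job is handed in, while the arm keeps its last pose, push and grip.
It also fails if it takes over 35 s, if anything falls off the work surface, if the arm or the gripper's body presses on something with over 40 N, if the wrist force passes 120 N, or if a joint passes its speed limit or range.

## Working session

There is one attempt and no reset: what is moved stays moved. The work goes in short steps, Python scripts to look and compute and a tool call to move; the robot and the scene stay as the last step left them, time stands still between calls to the robot, and variables do not carry over. Pictures are saved under pics/ and viewed, at most 10 in all, crops included, and the job is handed in when it is done.

Besides the shell and the picture viewer there is one more tool, called after ">>>" as name(argument=value, ...) on one line, values as JSON. arm_command: Moves the arm, as the interface text tells. Its arguments: {"type":"object","properties":{"rows":{"type":"array"},"force":{"type":"number"}},"required":["rows"]}

```bash
ls; mkdir -p pics
cat > h.py <<'E'
import numpy as np, cv2, json
from workcell import manip
from scipy.spatial.transform import Rotation as R
def save(n,p): cv2.imwrite('pics/'+n+'.png',p['image'][:,:,::-1])
E
python3 - <<'E'
from h import *
print(manip.read_state())
for c in ['scene','side']:
    p=manip.read_camera(c); save(c,p)
    print({k:v for k,v in p.items() if k!='image'})
    for t in ['pin_center','rest_stout_mouth','slim_center','board_top','stamp_center','shaker_center']:
        print(t,[(np.round(d['box']).tolist(),round(d['conf'],2)) for d in manip.search_frame(t,p)[:3]])
E
```

```text
pics
{'time': 0.0, 'qpos': array([-1.16689404e+00,  2.64740629e-01,  1.60533892e+00,  3.63481459e-06,
        1.27370889e+00, -3.69324130e-02]), 'qvel': array([-1.65123331e-03,  1.13514765e-04,  1.80809897e-06, -2.68727551e-05,
       -1.75017159e-03, -3.89134371e-04]), 'tau': array([ 1.24271439e-03, -5.02109170e+01, -3.56872380e+01,  7.30104977e-02,
        2.93643912e-02, -1.68743481e-04]), 'ee_pos': array([ 0.28773285, -0.60985555,  0.24841537]), 'tcp_rot': array([-3.13939849e+00, -8.45480616e-05,  4.40833540e-01]), 'contact_force': array([ 0.12991922, -0.03518042,  0.09134461]), 'wrist_torque': array([-0.04328128, -0.01040757,  0.00574231]), 'gripper_force': 0.0, 'width': 0.08811111899608744}
{'fx': 422.1420235615203, 'fy': 422.1420235615203, 'cx': 316.6273891660582, 'cy': 197.6149523665134, 'dist': array([-0.01154985,  0.        ,  0.        ,  0.        ,  0.        ]), 'eye': array([-0.26715246, -0.46664796,  0.57450638]), 'attitude': array([-2.03694926, -0.02188549, -1.04407247]), 'shot': 1}
pin_center [([435.0, 192.0, 488.0, 267.0], 0.58)]
rest_stout_mouth [([391.0, 251.0, 481.0, 340.0], 0.81)]
slim_center [([317.0, 163.0, 342.0, 230.0], 0.87)]
board_top [([190.0, 189.0, 274.0, 246.0], 0.83)]
stamp_center [([392.0, 213.0, 418.0, 243.0], 0.74)]
shaker_center [([334.0, 274.0, 354.0, 323.0], 0.95)]
{'fx': 452.43329127881333, 'fy': 452.43329127881333, 'cx': 322.53300561101645, 'cy': 201.62863757095215, 'dist': array([-0.0955798,  0.       ,  0.       ,  0.       ,  0.       ]), 'eye': array([0.53824093, 1.08932407, 0.61876682]), 'attitude': array([-1.98802675, -0.00722616,  3.10681857]), 'shot': 2}
pin_center [([296.0, 136.0, 343.0, 177.0], 0.74)]
rest_stout_mouth [([301.0, 150.0, 367.0, 203.0], 0.84)]
slim_center [([294.0, 172.0, 343.0, 214.0], 0.88)]
board_top [([290.0, 268.0, 388.0, 360.0], 0.71)]
stamp_center [([265.0, 197.0, 284.0, 220.0], 0.4)]
shaker_center [([375.0, 186.0, 384.0, 218.0], 0.83)]
```

View pics/scene.png

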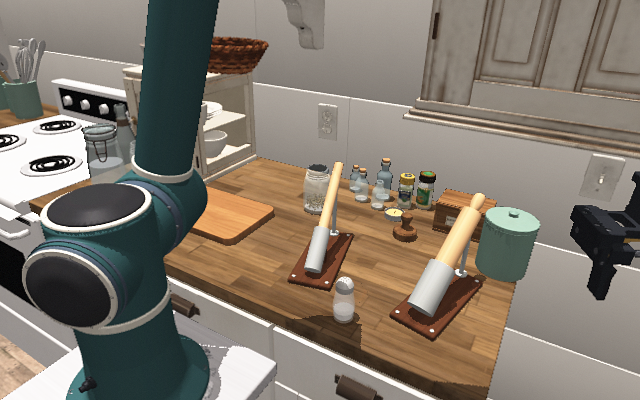

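View pics/side.png

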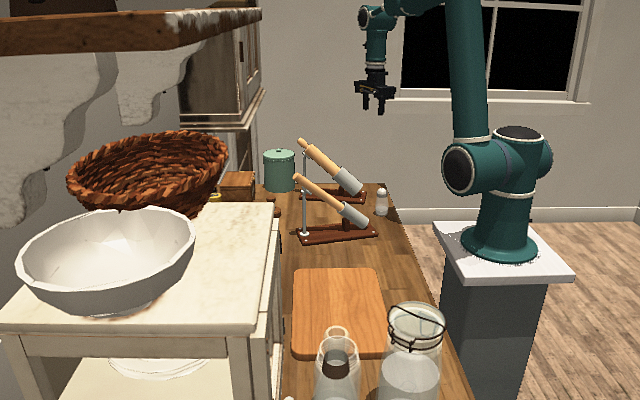

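The scene picture shows the stout pin at right: handle tip about (479,197), cup about (433,290), base corners (392,313) to (486,290). The slim pin is at (325,215), the shaker at (344,300) and the stamp at (405,228). In the side picture the stout pin's tip is about (301,143), behind the slim one, and the board covers (292..385, 268..358).

Run:
```python
import cv2,numpy as np
a=cv2.imread('pics/scene.png')[180:340,385:495]; b=cv2.imread('pics/side.png')[130:220,290:390]; c=cv2.imread('pics/side.png')[260:365,282:392]
f=lambda i,s:cv2.resize(i,None,fx=s,fy=s,interpolation=cv2.INTER_CUBIC)
o=np.zeros((600,800,3),np.uint8)
A=f(a,3.5);o[:A.shape[0],:A.shape[1]]=A
B=f(b,3.5);o[:B.shape[0],400:400+B.shape[1]]=B
C=f(c,2.5);o[320:320+C.shape[0],400:400+C.shape[1]]=C
cv2.imwrite('pics/crop.png',o)
```

```text
(no output)
```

View pics/crop.png

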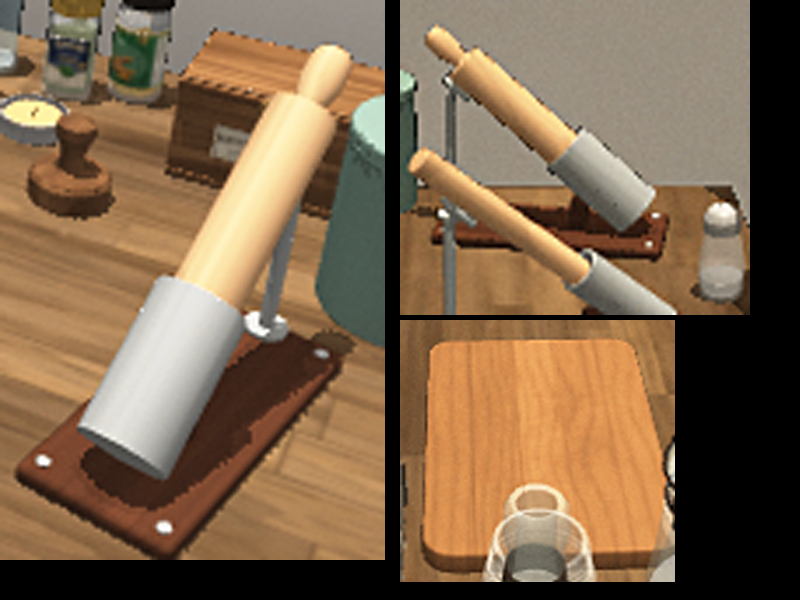

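```bash
cat >> h.py <<'E'
CAM={'scene':dict(f=422.1420235615203,c=(316.6273891660582,197.6149523665134),k=-0.01154985,eye=[-0.26715246,-0.46664796,0.57450638],att=[-2.03694926,-0.02188549,-1.04407247]),
'side':dict(f=452.43329127881333,c=(322.53300561101645,201.62863757095215),k=-0.0955798,eye=[0.53824093,1.08932407,0.61876682],att=[-1.98802675,-0.00722616,3.10681857])}
def KD(c): return np.array([[c['f'],0,c['c'][0]],[0,c['f'],c['c'][1]],[0,0,1.]]),np.array([c['k'],0,0,0,0.])
def proj(n,X):
    c=CAM[n];K,D=KD(c);r=R.from_euler('xyz',c['att']).inv()
    Y=r.apply(np.atleast_2d(X)-c['eye']); return cv2.projectPoints(Y,np.zeros(3),np.zeros(3),K,D)[0][:,0]
def ray(n,u):
    c=CAM[n];K,D=KD(c);q=cv2.undistortPoints(np.array([[u]],float),K,D)[0,0]
    return np.array(c['eye']),R.from_euler('xyz',c['att']).apply([q[0],q[1],1])
def onz(n,u,z):
    e,d=ray(n,u);return e+d*(z-e[2])/d[2]
E
python3 - <<'E'
from h import *
from scipy.optimize import least_squares as ls
s=[.260,.220,.090]; 
m={'scene':[(480.7,195.7),(472.4,211.4),(442.4,265.4),(419.9,310)],'side':[(299.1,140.9),(308.6,147.9),(337.4,172),(357.7,190.3)]}
def pts(p):
    a,e=p[3],p[4];d=np.array([np.cos(a)*np.cos(e),np.sin(a)*np.cos(e),np.sin(e)])
    return np.array([p[:3]+d*t for t in s+[p[5]]])
f=lambda p:np.r_[[(proj(n,pts(p))-m[n]).ravel() for n in m]].ravel()
r=ls(f,[.5,-.5,.1,0,.7,0]);p=r.x
print(p,np.rad2deg(p[3:5]),r.fun.round(1)); 
P=pts(p);print('tip',P[0],'mouth',P[2]); g=p[:3]
for t in (.13,.16):print(t,g+t*(P[0]-g)/.26)
for u in [(294.8,268.8),(375.2,268),(290.8,354),(390.8,354)]: print(onz('side',u,.021))
# bystanders
for a in [(405,240)]: print('stamp foot',onz('scene',a,0))
for a in [(344,321)]: print('shaker foot',onz('scene',a,0))
print('canister', onz('scene',(503,275),0))
print('slimtip scene/side')
def tri(u,v):
    a,b=ray('scene',u),ray('side',v);M=sum(np.eye(3)-np.outer(d,d)/(d@d) for _,d in(a,b));return np.linalg.solve(M,sum((np.eye(3)-np.outer(d,d)/(d@d))@e for e,d in(a,b)))
print(tri((339,165),(296.5,176)),'shelf corner',onz('side',(273,205),.2))
E
```

```text
[ 0.3686812  -0.33602028  0.03602809 -0.20031262  0.68180959 -0.00424718] [-11.47706751  39.06481198] [-0.3  0.4 -0.7  0.9 -0.3  2.1 -0.8  0.3 -1.2 -2.4 -1.5 -1.6 -0.9 -0.8
 -0.4 -1.4]
tip [ 0.56651737 -0.37618805  0.19987985] mouth [ 0.43716295 -0.34992451  0.09274601]
0.13 [ 0.46759929 -0.35610417  0.11795397]
0.16 [ 0.49042654 -0.36073891  0.13685994]
[0.56893237 0.14545238 0.021     ]
[0.37149327 0.14670666 0.021     ]
[0.57054131 0.44093504 0.021     ]
[0.3838328  0.44668987 0.021     ]
stamp foot [ 0.64046954 -0.21391401  0.        ]
shaker foot [ 0.29905547 -0.21276926  0.        ]
canister [ 0.61774937 -0.45394197  0.        ]
slimtip scene/side
[ 0.56699403 -0.05093491  0.19168199] shelf corner [0.61420101 0.16183061 0.2       ]
```

```bash
cat >> h.py <<'E'
def Rg(a,e=np.deg2rad(40)):
    x=np.array([np.cos(a)*np.cos(e),np.sin(a)*np.cos(e),np.sin(e)]);z=np.array([np.sin(e)*np.cos(a),np.sin(e)*np.sin(a),-np.cos(e)])
    return R.from_matrix(np.c_[x,np.cross(z,x),z])
def plan(R1,p1,s=None):
    "turn, then shift in the turned axes"
    s=s or manip.read_state();R0=R.from_euler('xyz',s['tcp_rot']);rv=(R0.inv()*R1).as_rotvec();t=R1.inv().apply(p1-s['ee_pos'])*1000
    print('rot',rv.round(4),'n>=',np.linalg.norm(rv)/.187,'shift mm',t.round(1),'n>=',np.linalg.norm(t)/62.5)
E
python3 - <<'E'
from h import *
r=Rg(-.2); z=r.as_matrix()[:,2];G=np.array([.4714,-.357,.121]);pre=G+(.008-.13)*z;print(pre)
plan(r,pre)
E
```

```text
[ 0.39454309 -0.34142033  0.21445742]
rot [-0.2235  0.6736  0.6142] n>= 5.019387449687856 shift mm [  16.3 -284.9   59.8] n>= 4.664637994461608
```

>>> arm_command(rows=[[-0.032, 0.096, 0.088, 0, 0, 0, 1], [-0.032, 0.096, 0.088, 0, 0, 0, 1], [-0.032, 0.096, 0.088, 0, 0, 0, 1], [-0.032, 0.096, 0.088, 0, 0, 0, 1], [-0.032, 0.096, 0.088, 0, 0, 0, 1], [-0.032, 0.096, 0.088, 0, 0, 0, 1], [-0.032, 0.096, 0.088, 0, 0, 0, 1]])

```text
time: 1.58
ee_pos: [0.2877, -0.6109, 0.2502]
tcp_rot: [3.141, -0.7, -0.205]
contact_force: [-0.8, -0.5, 0.5]
width: 0.0882
gripper_force: 0.0
```

>>> arm_command(rows=[[0, 0, 0, 2, -35, 7.5, 1], [0, 0, 0, 2, -36, 7.5, 1], [0, 0, 0, 2, -36, 7.5, 1], [0, 0, 0, 2, -36, 7.5, 1], [0, 0, 0, 2, -36, 7.5, 1], [0, 0, 0, 2, -36, 7.5, 1], [0, 0, 0, 2, -35, 7.5, 1], [0, 0, 0, 2, -35, 7.5, 1], [0, 0, 0, 0, 0, 0, 1]])

```text
time: 2.7
ee_pos: [0.3951, -0.339, 0.2133]
tcp_rot: [3.141, -0.696, -0.198]
contact_force: [0.1, 0.1, 0.9]
width: 0.0882
gripper_force: 0.0
```

Run:
```python
from h import *
s=manip.read_state(); print(s['time'],s['qpos'].round(3),s['ee_pos'],s['tcp_rot'])
p=manip.read_camera('wrist'); save('w1',p)
json.dump({'he':np.array(p['hand_eye']).tolist(),'K':[p['fx'],p['fy'],p['cx'],p['cy']],'d':list(p['dist'])},open('wc.json','w'))
print(np.array(p['hand_eye']).round(4),p['fx'],p['cx'],p['cy'],p['dist'])
for t in ['pin_center','rest_stout_mouth']: print(t,[(d['box'],d['conf']) for d in manip.search_frame(t,p)])
r=Rg(-.2); z=r.as_matrix()[:,2];G=np.array([.4714,-.357,.121]);plan(r,G+(.008-.13)*z)
```

```text
2.7 [-1.078 -0.282  2.363  0.81   0.75   0.168] [ 0.39513042 -0.33901934  0.21327922] [ 3.14139714 -0.69612793 -0.19819862]
[[ 5.000e-04 -9.525e-01 -3.046e-01  7.910e-02]
 [ 1.000e+00  4.000e-04  4.000e-04  1.500e-03]
 [-3.000e-04 -3.046e-01  9.525e-01 -1.342e-01]
 [ 0.000e+00  0.000e+00  0.000e+00  1.000e+00]] 312.43484219327456 321.28718892744865 203.7739261609262 [0.02106131 0.         0.         0.         0.        ]
pin_center [([296.4, 33.1, 347.4, 263.8], 0.65)]
rest_stout_mouth [([276.1, 169.9, 366.8, 365.5], 0.84)]
rot [ 0.0029  0.0007 -0.0006] n>= 0.016447463413521806 shift mm [-0.6 -1.  -0.2] n>= 0.01974823851764693
```

View pics/w1.png

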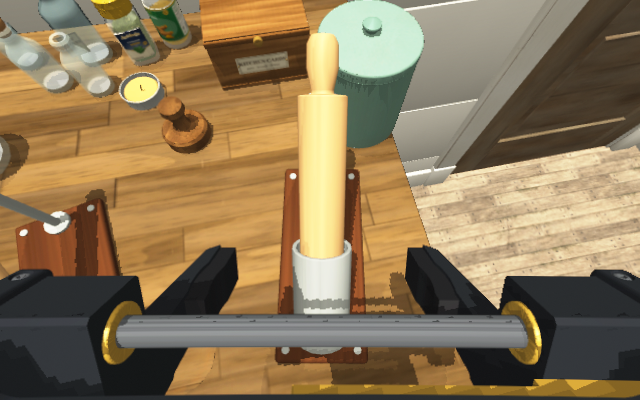

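Wrist view: the pin lies on the jaws' centre plane (axis u≈322 from (323,36) to (322,250)). The barrel's upper shoulder is at v≈95 and the cup mouth at v≈240–257, which match my predictions, so I can advance.

>>> arm_command(rows=[[0, 0, 0, 0, 1, 20, 1], [0, 0, 0, 0, 1, 20, 1], [0, 0, 0, 0, 0, 20, 1], [0, 0, 0, 0, 0, 20, 1], [0, 0, 0, 0, 0, 20, 1], [0, 0, 0, 0, 0, 18, 1], [0, 0, 0, 0, 0, 12, 1], [0, 0, 0, 0, 0, 0, 1]])

```text
time: 3.85
ee_pos: [0.4761, -0.3608, 0.1134]
tcp_rot: [-3.141, -0.696, -0.203]
contact_force: [-1.2, -0.0, 0.3]
width: 0.0883
gripper_force: 0.0
```

>>> arm_command(rows=[[0, 0, 0, 0, 0, 0, -1], [0, 0, 0, 0, 0, 0, -1], [0, 0, 0, 0, 0, 0, -1], [0, 0, 0, 0, 0, 0, -1], [0, 0, 0, 0, 0, 0, -1], [0, 0, 0, 0, 0, 0, -1]], force=35)

```text
time: 4.6
ee_pos: [0.4769, -0.3573, 0.1144]
tcp_rot: [-3.135, -0.698, -0.201]
contact_force: [-0.0, 8.0, 6.4]
width: 0.0391
gripper_force: 35.0
```

Run:
```python
from h import *
s=manip.read_state(); print({k:np.round(v,3) for k,v in s.items() if k!='tau'})
p=manip.read_camera('wrist'); save('w2',p)
```

```text
{'time': np.float64(4.6), 'qpos': array([-0.926,  0.022,  2.323,  1.108,  0.502, -0.081]), 'qvel': array([ 0.002, -0.002,  0.002, -0.   , -0.003,  0.001]), 'ee_pos': array([ 0.477, -0.357,  0.114]), 'tcp_rot': array([-3.135, -0.698, -0.201]), 'contact_force': array([-5.000e-03,  8.016e+00,  6.386e+00]), 'wrist_torque': array([ 1.101, -0.274,  0.719]), 'gripper_force': np.float64(35.033), 'width': np.float64(0.039)}
```

View pics/w2.png

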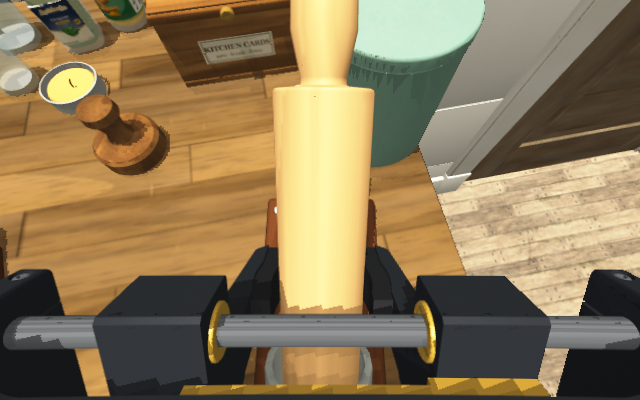

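The pin is gripped (width 39 mm) at about the right place, with a small side load because the arm was pulled about 3 mm to the left. I'll relieve that, and check the canister's height and position before pulling.

>>> arm_command(rows=[[0, 0, 0, 0, -2, 0, -1], [0, 0, 0, 0, -1.5, 0, -1], [0, 0, 0, 0, 0, 0, -1]])

```text
time: 5.03
ee_pos: [0.4771, -0.3569, 0.1144]
tcp_rot: [3.141, -0.697, -0.201]
contact_force: [0.2, 1.3, 1.1]
width: 0.0392
gripper_force: 35.0
```

Run:
```python
from h import *
def tri(u,v):
    a,b=ray('scene',u),ray('side',v);M=sum(np.eye(3)-np.outer(d,d)/(d@d) for _,d in(a,b));return np.linalg.solve(M,sum((np.eye(3)-np.outer(d,d)/(d@d))@e for e,d in(a,b)))
print('knob',tri((513,211),(279,149)),'base L/R',onz('scene',(478,263),0),onz('scene',(517,278),0))
r=Rg(-.2)
print('tool axes of world up',r.inv().apply([0,0,1]),'world -x',r.inv().apply([-1,0,0]))
```

```text
knob [ 0.63609999 -0.43874583  0.14795022] base L/R [ 0.63579317 -0.39542928  0.        ] [ 0.62274659 -0.48294687  0.        ]
tool axes of world up [ 6.42787610e-01  1.38777878e-17 -7.66044443e-01] world -x [-0.75077456  0.19866933 -0.62997465]
```

>>> arm_command(rows=[[0, 0, 0, 6, 0, 0, -1], [0, 0, 0, 12, 0, 0, -1], [0, 0, 0, 14, 0, 0, -1], [0, 0, 0, 14, 0, 0, -1], [0, 0, 0, 14, 0, 0, -1], [0, 0, 0, 14, 0, 0, -1], [0, 0, 0, 14, 0, 0, -1], [0, 0, 0, 12, 0, 0, -1], [0, 0, 0, 6, 0, 0, -1], [0, 0, 0, 0, 0, 0, -1]])

```text
time: 6.28
ee_pos: [0.5566, -0.3731, 0.182]
tcp_rot: [3.141, -0.697, -0.201]
contact_force: [0.1, 0.5, -0.3]
width: 0.039
gripper_force: 35.0
```

Run:
```python
from h import *
s=manip.read_state(); print({k:np.round(v,3) for k,v in s.items() if k!='tau'})
p=manip.read_camera('scene'); save('s2',p)
```

```text
{'time': np.float64(6.275), 'qpos': array([-0.809,  0.038,  2.149,  0.851,  0.508,  0.297]), 'qvel': array([-0.003, -0.001,  0.009,  0.006, -0.004, -0.008]), 'ee_pos': array([ 0.557, -0.373,  0.182]), 'tcp_rot': array([ 3.141, -0.697, -0.201]), 'contact_force': array([ 0.061,  0.54 , -0.311]), 'wrist_torque': array([0.175, 0.417, 0.058]), 'gripper_force': np.float64(34.999), 'width': np.float64(0.039)}
```

View pics/s2.png

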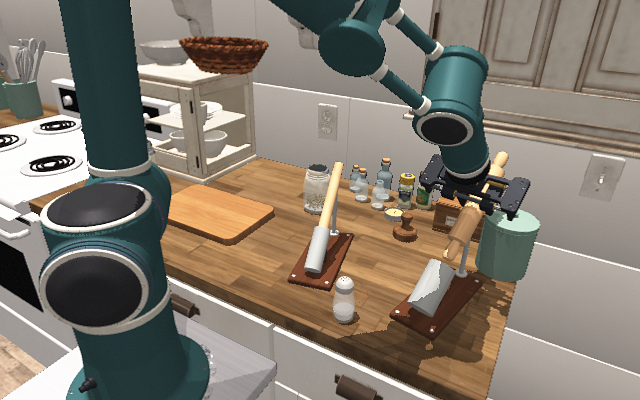

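The scene picture shows the pin's lower handle end at (446,257), just clear of the cup, with the bystanders undisturbed. Next I raise it and back off.

>>> arm_command(rows=[[0, 0, 0, 6, 0, -10, -1], [0, 0, 0, 6, 2, -20, -1], [0, 0, 0, 4, 3, -25, -1], [0, 0, 0, 1, 3, -25, -1], [0, 0, 0, 0, 3, -25, -1], [0, 0, 0, 0, 3, -25, -1], [0, 0, 0, 0, 2, -12, -1], [0, 0, 0, 0, 0, 0, -1]])

```text
time: 7.32
ee_pos: [0.4766, -0.3736, 0.3032]
tcp_rot: [3.139, -0.698, -0.201]
contact_force: [-0.6, -0.3, -2.3]
width: 0.0392
gripper_force: 35.0
```

Run:
```python
from h import *
s=manip.read_state(); print({k:np.round(v,3) for k,v in s.items() if k in('qpos','ee_pos','contact_force','wrist_torque','tcp_rot')})
plan(Rg(-.2,0),s['ee_pos'])
s['tcp_rot']=Rg(-.2,0).as_euler('xyz')
plan(Rg(np.pi/2,0),np.array([.46,.1,.30]),s)
```

```text
{'qpos': array([-0.945, -0.207,  2.131,  0.664,  0.781,  0.45 ]), 'ee_pos': array([ 0.477, -0.374,  0.303]), 'tcp_rot': array([ 3.139, -0.698, -0.201]), 'contact_force': array([-0.594, -0.327, -2.274]), 'wrist_torque': array([ 0.157,  0.523, -0.029])}
rot [ 0.0028 -0.6981 -0.0022] n>= 3.7329847728149885 shift mm [0. 0. 0.] n>= 0.0
rot [ 0.      0.     -1.7708] n>= 9.4694990737695 shift mm [473.6 -16.6   3.2] n>= 7.5824294329461654
```

>>> arm_command(rows=[[0, -0.08, 0, 0, 0, 0, -1], [0, -0.12, 0, 0, 0, 0, -1], [0, -0.12, 0, 0, 0, 0, -1], [0, -0.12, 0, 0, 0, 0, -1], [0, -0.12, 0, 0, 0, 0, -1], [0, -0.08, 0, 0, 0, 0, -1], [0, -0.058, 0, 0, 0, 0, -1]])

```text
time: 8.2
ee_pos: [0.478, -0.3725, 0.3004]
tcp_rot: [-3.141, 0.005, -0.201]
contact_force: [0.1, 0.3, -2.0]
width: 0.0392
gripper_force: 35.0
```

>>> arm_command(rows=[[0, 0, -0.1, 0, 0, 0, -1], [0, 0, -0.15, 0, 0, 0, -1], [0, 0, -0.16, 0, 0, 0, -1], [0, 0, -0.16, 0, 0, 0, -1], [0, 0, -0.16, 0, 0, 0, -1], [0, 0, -0.16, 0, 0, 0, -1], [0, 0, -0.16, 0, 0, 0, -1], [0, 0, -0.16, 0, 0, 0, -1], [0, 0, -0.16, 0, 0, 0, -1], [0, 0, -0.15, 0, 0, 0, -1], [0, 0, -0.15, 0, 0, 0, -1], [0, 0, -0.1, 0, 0, 0, -1]])

```text
time: 9.7
ee_pos: [0.4774, -0.3725, 0.3003]
tcp_rot: [-3.139, -0.002, 1.572]
contact_force: [-0.5, 1.0, -1.9]
width: 0.0391
gripper_force: 35.0
```

Run:
```python
from h import *
s=manip.read_state(); print({k:np.round(v,3) for k,v in s.items() if k in('time','qpos','ee_pos','contact_force','wrist_torque','tcp_rot')})
plan(Rg(np.pi/2,0),np.array([.46,.1,.30]),s)
```

```text
{'time': np.float64(9.7), 'qpos': array([-0.704,  0.108,  1.694, -0.   ,  1.342, -0.705]), 'ee_pos': array([ 0.477, -0.372,  0.3  ]), 'tcp_rot': array([-3.139e+00, -2.000e-03,  1.572e+00]), 'contact_force': array([-0.463,  0.961, -1.932]), 'wrist_torque': array([-0.045, -0.128, -0.015])}
rot [-0.0023 -0.0018  0.0015] n>= 0.01739026054561573 shift mm [ 4.725e+02 -1.740e+01  3.000e-01] n>= 7.564778466785152
```

>>> arm_command(rows=[[0, 0, 0, 20, -1, 0, -1], [0, 0, 0, 40, -2, 0, -1], [0, 0, 0, 46, -2, 0, -1], [0, 0, 0, 46, -2, 0, -1], [0, 0, 0, 46, -2, 0, -1], [0, 0, 0, 46, -2, 0, -1], [0, 0, 0, 46, -2, 0, -1], [0, 0, 0, 46, -2, 0, -1], [0, 0, 0, 46, -1, 0, -1], [0, 0, 0, 45, -1, 0, -1], [0, 0, 0, 32, 0, 0, -1], [0, 0, 0, 14, 0, 0, -1]])

```text
time: 11.2
ee_pos: [0.4601, 0.1024, 0.3015]
tcp_rot: [-3.139, -0.001, 1.57]
contact_force: [-0.1, -0.1, -2.7]
width: 0.0391
gripper_force: 35.0
```

Run:
```python
from h import *
s=manip.read_state(); print({k:np.round(v,4).tolist() for k,v in s.items() if k in('time','qpos','ee_pos','contact_force','wrist_torque','tcp_rot')})
p=manip.read_camera('wrist'); save('w3',p); print([ (d['box'],d['conf']) for t in('board_top','pin_center') for d in manip.search_frame(t,p)])
```

```text
{'time': 11.2, 'qpos': [0.1654, -0.1578, 1.9518, 0.0009, 1.3497, 0.1663], 'ee_pos': [0.4601, 0.1024, 0.3015], 'tcp_rot': [-3.1393, -0.0005, 1.5697], 'contact_force': [-0.0592, -0.1281, -2.6748], 'wrist_torque': [-0.0697, -0.0769, -0.0349]}
[([245.1, 1.9, 419.7, 139.3], 0.71), ([273.6, 0.0, 377.6, 388.3], 0.93)]
```

View pics/w3.png

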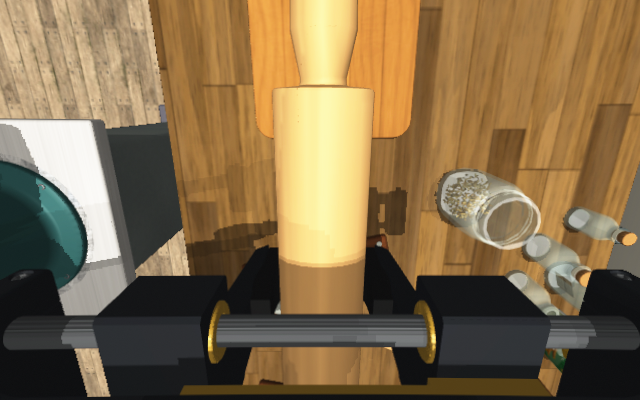

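Wrist view: the pin is held straight along the tool axis. The board's near edge is at v≈137, its left side runs (249,2)–(256,120), and its right side (419,2)–(411,120). I'll measure it and plan the final shift.

```bash
cat >> h.py <<'E'
def wz(s,u,z):
    c=json.load(open('wc.json'));f,_,cx,cy=c['K'];H=np.array(c['he'])
    q=cv2.undistortPoints(np.array([[u]],float),np.array([[f,0,cx],[0,f,cy],[0,0,1]]),np.array(c['d']))[0,0]
    r=R.from_euler('xyz',s['tcp_rot']);o=s['ee_pos']+r.apply(H[:3,3]);d=r.apply(H[:3,:3]@[q[0],q[1],1]);return o+d*(z-o[2])/d[2]
E
python3 - <<'E'
from h import *
im=cv2.imread('pics/w3.png').astype(int); s=manip.read_state()
L=[];Q=[]
f=lambda row,lo,hi: lo+np.argmax(np.abs(np.diff(cv2.GaussianBlur(row.astype(np.float32)[None],(5,1),0)[0].sum(1)*1.0))[lo:hi] if False else np.abs(np.diff(cv2.GaussianBlur(row.astype(np.float32)[None],(5,1),0)[0],axis=0)).sum(1)[lo:hi])+.5
for v in range(4,118,6):
    L.append(wz(s,(f(im[v],240,268),v),.021));Q.append(wz(s,(f(im[v],402,428),v),.021))
L=np.array(L);Q=np.array(Q)
for E in (L,Q):
    k=np.polyfit(E[:,1],E[:,0],1);print(np.rad2deg(np.arctan(k[0])),np.std(E[:,0]-np.polyval(k,E[:,1])),E[:,0].mean(),E[:,1].min(),E[:,1].max())
for u in (266,395): print(wz(s,(u,137),.021))
print('pin axis',wz(s,(324,40),.31),wz(s,(324,90),.31))
E
```

```text
-0.4072768292100549 0.00040499724688639494 0.37780952066851586 0.16921463006331933 0.2875866926361234
-0.3734790459375245 0.00038878761590157754 0.5749884140842708 0.16889857302081726 0.2870884846302092
[0.38975627 0.13805117 0.021     ]
[0.55776936 0.1378331  0.021     ]
pin axis [0.46335534 0.20119032 0.31      ] [0.46338233 0.18435671 0.31      ]
```

Run:
```python
from h import *
plan(Rg(np.pi/2+.0068,0),np.array([.474,.2975,.123]))
```

```text
rot [-0.002   0.0005 -0.0085] n>= 0.046630002757062736 shift mm [197.   14.6 178.7] n>= 4.261758579656359
```

Across first, then down gently.

>>> arm_command(rows=[[-0.002, 0, -0.008, 0, 0, 0, -1], [0, 0, 0, 15, 1.5, 0, -1], [0, 0, 0, 30, 2, 0, -1], [0, 0, 0, 36, 2, 0, -1], [0, 0, 0, 36, 2, 0, -1], [0, 0, 0, 34, 2, 0, -1], [0, 0, 0, 28, 3, 0, -1], [0, 0, 0, 14, 2, 0, -1], [0, 0, 0, 4, 0, 0, -1], [0, 0, 0, 0, 0, 0, -1]])

```text
time: 12.6
ee_pos: [0.4746, 0.2966, 0.3019]
tcp_rot: [3.141, 0.001, 1.576]
contact_force: [-0.1, 0.2, -2.2]
width: 0.0393
gripper_force: 35.0
```

>>> arm_command(rows=[[0, 0, 0, 0, 0, 10, -1], [0, 0, 0, 0, 0, 20, -1], [0, 0, 0, 0, 0, 24, -1], [0, 0, 0, 0, 0, 24, -1], [0, 0, 0, 0, 0, 24, -1], [0, 0, 0, 0, 0, 24, -1], [0, 0, 0, 0, 0, 22, -1], [0, 0, 0, 0, 0, 16, -1], [0, 0, 0, 0, 0, 10, -1], [0, 0, 0, 0, 0, 5, -1], [0, 0, 0, 0, 0, 0, -1], [0, 0, 0, 0, 0, 0, -1]])

```text
time: 14.1
ee_pos: [0.4753, 0.2975, 0.1239]
tcp_rot: [3.14, -0.001, 1.576]
contact_force: [0.2, 0.2, -1.5]
width: 0.0394
gripper_force: 35.0
```

Run:
```python
from h import *
s=manip.read_state(); print({k:np.round(v,4).tolist() for k,v in s.items() if k in('time','qvel','ee_pos','contact_force','wrist_torque','tcp_rot')})
plan(Rg(np.pi/2+.0068,0),np.array([.474,.2975,.123]),s)
q=manip.read_camera('side');p=manip.read_camera('wrist');im=np.zeros((600,800,3),np.uint8)
save('side3',q)
im[:300,:480]=cv2.resize(p['image'],(480,300));im[300:,:]=cv2.resize(q['image'][180:380,200:467],(800,600))[::1][:300] if False else cv2.resize(q['image'][210:360,190:590],(800,300))
cv2.imwrite('pics/c3.png',im[:,:,::-1]);cv2.imwrite('pics/w4.png',p['image'][:,:,::-1])
```

```text
{'time': 14.1, 'qvel': [0.0011, -0.0021, -0.0028, -0.001, 0.0025, -0.0003], 'ee_pos': [0.4753, 0.2975, 0.1239], 'tcp_rot': [3.1396, -0.0007, 1.5762], 'contact_force': [0.1912, 0.1813, -1.5427], 'wrist_torque': [-0.0377, -0.0851, 0.0025]}
rot [ 0.002  -0.0007 -0.0014] n>= 0.013450496730415365 shift mm [ 0.1 -1.3  0.9] n>= 0.024261972700014164
```

View pics/c3.png

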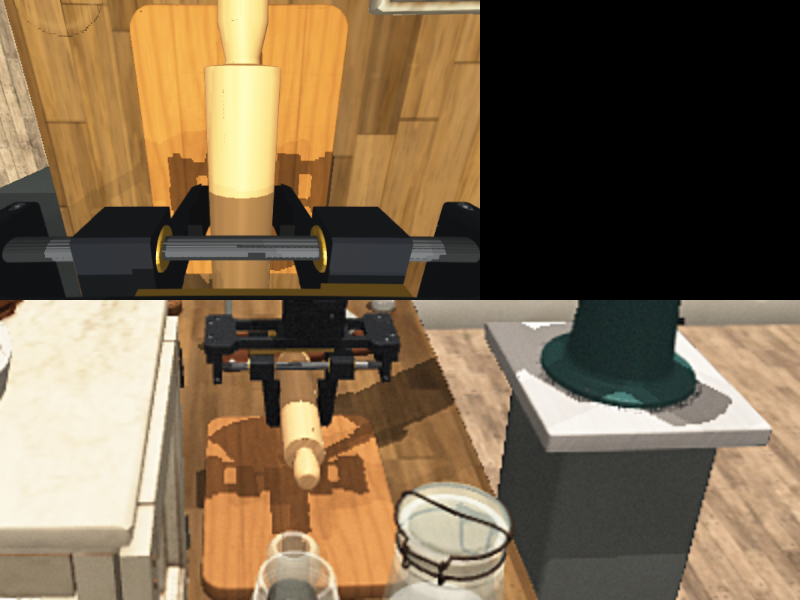

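The wrist view shows the pin parallel to and centred between the board's sides, with the far edge at v≈7. The side view shows the handle's end face at about (343.5,299), clear above the board. A last numeric check follows.

Run:
```python
from h import *
s=manip.read_state()
print('far edge',wz(s,(300,7),.021),'sides',wz(s,(176,40),.021),wz(s,(461,40),.021))
print('tip pred',proj('side',[.4745,.42,.131]))
t=(343.5,298)
e,d=ray('side',t);k=(.42-e[1])/d[1];print('tip at y=.42',e+k*d)
print('shoulder',wz(s,(322,88),s['ee_pos'][2]+.028))
p=manip.read_camera('scene')
for t in ['slim_center','stamp_center','shaker_center']:print(t,[np.round(x['box']) for x in manip.search_frame(t,p)[:1]])
```

```text
far edge [0.46215318 0.43678341 0.021     ] sides [0.37806475 0.41650058 0.021     ] [0.57095412 0.41774412 0.021     ]
tip pred [[343.01870981 298.33078402]]
tip at y=.42 [0.47365032 0.42       0.13170926]
shoulder [0.47643604 0.38123975 0.15188534]
slim_center [array([317., 162., 343., 228.])]
stamp_center [array([393., 210., 415., 243.])]
shaker_center [array([329., 276., 357., 323.])]
```

```bash
python3 -c "
from h import *
print(manip.finish_job())"
```

```text
the job is handed in; nothing more can be done
None
```

I handed the job in at about 14 s with the stout pin gripped and still, level and parallel to the board's long sides, its centre 11 cm above the board's top (underside about 9 cm) and within about 4 mm of its middle; it stayed clear of the board, and the slim pin, stamp and shaker look unmoved.

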